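Top up the dust-flap glue crate

TASK

Two of the six cells of the covered bottle crate are empty, but the sprung dust flaps hide which. Feel through the flaps for the empty cells without forcing anything, and stand the two loose glue bottles in them, one in each, upright and right down on the cell floor beneath the flaps. Leave the other things on the bench where they are.

Things in the scene. Friction and masses are not known exactly. Their poses are not given: they have to be found in the camera images.
- crate: plywood bottle crate with a dark wooden cover, fixed; 190 mm (its x) by 262 mm (its y; 314 mm over the steel end handles, 100 mm up), cover top 153 mm above the bench. Origin: centre of its underside. Six cells, 84 x 78 mm inside, 6 mm dividers, centres at x = -45 or +45, y = -84, 0 or +84 mm. A 2 mm cork pad lies in each, its top 10 mm above the bench, 143 mm below the cover top.
- cell_1 (a point): middle of a cell mouth, level with the cover top, at x = -45, y = +84 mm in the crate's frame. Each mouth is 78 x 78 mm, closed by two black spring flaps 4.5 mm below the cover top, hinged on its two x sides and meeting in the middle. Pushed down lightly (1 to 4 N) they swing down along the sides; they are slick and spring shut by themselves
- cell_2 (a point): middle of a cell mouth, level with the cover top, at x = -45, y = +0 mm in the crate's frame. Four of the six cells, different each time, already hold a bottle just like the loose ones, out of sight under the flaps: what is lowered through the middle of such a mouth meets its cap 37 mm below the cover top. The other two are empty down to the pad
- cell_3 (a point): middle of a cell mouth, level with the cover top, at x = -45, y = -84 mm in the crate's frame. A hand too wide to follow the cap down may let go of the bottle up to 25 mm above the pad: the cell keeps it upright and the cork takes the drop
- cell_4 (a point): middle of a cell mouth, level with the cover top, at x = +45, y = +84 mm in the crate's frame
- cell_5 (a point): middle of a cell mouth, level with the cover top, at x = +45, y = +0 mm in the crate's frame
- cell_6 (a point): middle of a cell mouth, level with the cover top, at x = +45, y = -84 mm in the crate's frame
- glue_bottle_1: loose white wood-glue bottle standing on the bench: body 64 mm diameter, 62 mm high, shoulder to 73 mm, narrow ribbed grey cap 24 mm diameter from 73 to 104 mm above its base, 106 mm in all; about 0.2 to 0.37 kg. Origin: centre of its underside, z up. Held by the cap, it and the fingers pass through a cell mouth. Same as the other loose bottle.
- glue_bottle_2: loose white wood-glue bottle standing on the bench: body 64 mm diameter, 62 mm high, shoulder to 73 mm, narrow ribbed grey cap 24 mm diameter from 73 to 104 mm above its base, 106 mm in all; about 0.2 to 0.37 kg. Origin: centre of its underside, z up. Held by the cap, it and the fingers pass through a cell mouth. Same as the other loose bottle.
- nail_tin: open zinc tin, 75 mm diameter, 50 mm high, origin at the centre of its underside; a bystander
- smoothing_plane: wooden smoothing plane standing on its sole, 56 mm (x) by 231 mm (y), body 56 mm high, knob, iron and handle up to 122 mm high along its middle; origin at the centre of its underside; a bystander that can stand close to a bottle
- bench_dog: wooden bench dog lying flat, 26 (x) by 145 (y) by 25 mm high, origin at the centre of its underside; a bystander
Not all that is in view belongs to the job. Leave any black look-alike of the glue_bottle_1 alone.

How it is judged:
At the end, for the whole second after the job is handed in: Both loose bottles stand released and at rest in cells of the crate: base within 8 mm of the pad's height (between 4 and 18 mm above the crate's underside), inside the crate's walls, leaning less than 0.12 rad (z of glue_bottle_1 in the frame of crate between 0.004 and 0.018 m and x of glue_bottle_1 in the frame of crate between -0.09 and 0.09 m and y of glue_bottle_1 in the frame of crate between -0.125 and 0.125 m and angle between each of glue_bottle_1, glue_bottle_2's own z axis and vertical below 0.12 rad and linear speed of each of glue_bottle_1, glue_bottle_2 below 0.02 m/s and z of glue_bottle_2 in the frame of crate between 0.004 and 0.018 m and x of glue_bottle_2 in the frame of crate between -0.09 and 0.09 m and y of glue_bottle_2 in the frame of crate between -0.125 and 0.125 m); the robot touches nothing.
It fails at once if the nail tin is moved more than 30 mm (distance of nail_tin from where it was at the start of the episode above 0.03 m).
It fails at once if the smoothing plane is moved more than 30 mm (distance of smoothing_plane from where it was at the start of the episode above 0.03 m).
It fails at once if the bench dog is moved more than 30 mm (distance of bench_dog from where it was at the start of the episode above 0.03 m).
It fails at once if the crate, or a bottle standing in it, is pressed with more than 150 N (contact force between crate and anything else above 150 N).
It also fails if it takes over 72 s, if anything falls off the work surface, if the arm or the gripper's body presses on something with over 40 N, if the wrist force passes 120 N, or if a joint passes its speed limit or range.

ROBOT

A 6-joint arm with a two-finger parallel gripper is mounted at the origin on a cart in front of the work surface, level with it; the furniture and walls round the work are solid. World frame = base frame: x ahead of the robot, y to its left, z up, the work surface at z = 0. Lengths are in m, angles in rad, forces in N, time in s.
With the tool pointing down it reaches from about 0.35 to 0.85 m from the base axis. Payload 8.1 kg.
Tool frame: the origin (TCP) lies on the centre line of the jaws, within the pads' length; the fingertips stand 17 mm ahead of it and the grasp point (between the pads) lies 2 mm behind it; z points along the fingers, y is the line along which they close (so a half turn about z gives the same grasp; the last joint's range is limited). The gripper opens to 93 mm and grips with 3 to 60 N. Pads are 15 mm wide; open, the fingers measure 128 mm over their backs; the gripper's body (75 mm by 188 mm) begins 65 mm behind the grasp point.
Start: joints at [1.036, 0.13, 1.488, -0, 1.523, -0.085], TCP at [0.261, 0.54, 0.236] pointing down, gripper open.
Joint ranges: [-2.96, 2.96], [-0.89, 2.26], [0.02, 2.5], [-1.34, 4.48], [0, 2.73], [-2.66, 2.66]. Speed limits (rad/s): [2.39, 2.39, 2.79, 3.14, 3.14, 3.14].

INTERFACE

Orientations are given as a rotation vector (axis times angle).
In Python, from plant import robot, optics, close_job, models gives the robot as it stands.
- The arm moves only by the shell command python3 -m inch 'ROWS' [OPENING] [FORCE]. ROWS is a JSON object of lists of equal length, an entry for each row: "travel": the shift along the tool's x, y, z in m, a list of three; "spin": the turn about the tool's z in rad. In form: {"travel": [[x, y, z], ...], "spin": [spin, ...]}. A call has 1 to 10 rows; each row is the pose to reach, as a shift and turn from the pose commanded when the call began, along the tool's axes at that moment; what a row does not reach only later rows make up. A row lasts 1/12 s, in which the tool goes at most 41.7 mm and 7.16 degrees, less where a joint would pass 70% of its speed; a pose out of reach is approached as far as the arm can. A call with a gripper value outside its range is refused whole. OPENING is the closure, from 0 (fully open) to 1 (shut), set as the call begins (- or left out, the last holds). The fingers move at their own pace and stop on an object; FORCE is the grip in N (left out, the last holds). Time passes only in rows, so rows that repeat a pose let the fingers close. It gives the time, the measured TCP pose, the force, the opening and the grip force at its end, in the units of the state.
- robot.read_state(): the state, without advancing time (a new reading comes with each control period).
- optics.read_camera(name): name is "scene" or "top"; returns (picture, depth): 384x512x3 uint8, red, green, blue; 384x512 float32, m along the optical axis (not along the pixel's ray), 0 where there is no reading.
- optics.camera_info(name): a dict with "camera_matrix" (3x3 intrinsics, pixels), "view" (4x4, takes a point from world to camera coordinates). Camera axes: x right, y down, z forward; pixel columns grow to the right and rows downward; lengths in m; the calibration is good to about 2 mm. A picture is of the moment at which its call begins. camera_info takes no time and is no camera call.
- close_job(): hands the job in; it is judged then, once.
Trained networks look in the newest picture that a camera, given by its name, has taken for a name from the list of things; names that differ only in an ending like _2 or _b are one class to them, and where a whole thing is asked for, a point or a joint stands for the part that bears it (a point fixed in the world has none). Each returns a list of dicts, best first, with "p" (0 to 1); they miss things now and then, are a little off and sometimes report something else, mostly with a low value. They report only what shows in the picture. A call takes as long as a camera call. They do not tell look-alikes from the thing itself.
- models.look_for(camera, name): "centre" ([x, y, z] in m, in world coordinates, good to about 4 mm: the middle of the surface that is visible of it).
- models.masks_of(camera, name): "region" (384x512 bool, what is visible of it).
The state is a dict: "t": time; "q": joint angles; "dq": joint speeds; "joint_torque": joint torques, N m; "tool_pos": TCP position; "orientation": TCP orientation; "force": force on the tool from outside, world axes, zero at the start; "wrist_torque": the same for the moment, N m; "opening": finger opening in m; "gripper_force": force on a finger pad.
Only numpy, scipy, OpenCV 4.12 (cv2) and the standard library are available. Lean on these libraries where they do the work, as an engineer would, in place of code of your own. Each camera call takes 0.05 s, during which the arm holds its last target. There are 200 camera calls.

## Working session

There is one attempt and no reset: what is moved stays moved. The work goes in short steps, Python scripts to look and compute and a shell command to move; the robot and the scene stay as the last step left them, time stands still between calls to the robot, and variables do not carry over. Pictures are saved under pics/ and viewed, at most 10 in all, crops included, and the job is handed in when it is done.

```bash
mkdir -p pics
cat > h.py <<'E'
import numpy as np, cv2
from plant import robot, optics, models
def cloud(name):
    im,d=optics.read_camera(name); ci=optics.camera_info(name)
    K=np.array(ci["camera_matrix"]);V=np.linalg.inv(np.array(ci["view"]))
    v,u=np.mgrid[:d.shape[0],:d.shape[1]]
    P=np.stack([(u-K[0,2])/K[0,0]*d,(v-K[1,2])/K[1,1]*d,d],-1)@V[:3,:3].T+V[:3,3]
    P[d<=0]=np.nan
    return im,P
def pix(name,p):
    ci=optics.camera_info(name);c=np.array(ci["view"])@np.r_[p,1];q=np.array(ci["camera_matrix"])@c[:3];return (q[:2]/q[2]).round()
E
python3 - <<'E'
from h import *
for c in("top","scene"):
    im,P=cloud(c); cv2.imwrite(f"pics/{c}0.png",im[...,::-1]); np.save(f"{c}.npy",P)
    for n in("crate","glue_bottle_1","nail_tin","smoothing_plane","bench_dog"):
        for r in models.look_for(c,n)[:5]: print(c,n,np.round(r["centre"],3),round(r["p"],2),pix(c,r["centre"]))
s=robot.read_state();print(s)
E
```

```text
top crate [ 0.365 -0.262  0.156] 0.6 [300. 257.]
top glue_bottle_1 [0.64  0.243 0.061] 0.88 [188. 150.]
top glue_bottle_1 [0.53  0.193 0.066] 0.84 [184. 177.]
top glue_bottle_1 [ 0.632 -0.158  0.069] 0.73 [300. 190.]
top nail_tin [0.427 0.024 0.023] 0.74 [217. 228.]
top smoothing_plane [0.58  0.065 0.058] 0.89 [227. 181.]
top smoothing_plane [ 0.365 -0.262  0.149] 0.53 [300. 258.]
top bench_dog [0.457 0.14  0.019] 0.62 [189. 209.]
scene crate [ 0.369 -0.269  0.149] 0.69 [282. 259.]
scene glue_bottle_1 [ 0.635 -0.165  0.064] 0.96 [316. 198.]
scene glue_bottle_1 [0.643 0.236 0.056] 0.94 [228. 134.]
scene glue_bottle_1 [0.538 0.191 0.06 ] 0.85 [214. 155.]
scene nail_tin [0.425 0.03  0.025] 0.93 [222. 209.]
scene nail_tin [0.578 0.06  0.056] 0.17 [251. 171.]
scene smoothing_plane [0.577 0.06  0.057] 0.73 [250. 171.]
scene bench_dog [0.463 0.136 0.015] 0.72 [209. 186.]
scene bench_dog [ 0.369 -0.268  0.15 ] 0.42 [282. 259.]
{'t': 0.6, 'q': array([ 1.03559985e+00,  1.30387988e-01,  1.48816156e+00, -1.91491819e-05,
        1.52300777e+00, -8.54007250e-02]), 'dq': array([-0.00047599, -0.00036768, -0.00122257, -0.00146988,  0.00105013,
        0.00050463]), 'joint_torque': array([ 2.52951264e-05, -5.59400082e+01, -4.91800153e+01,  7.66118523e-02,
        2.28624861e-02, -1.88451367e-05]), 'tool_pos': array([0.2608653 , 0.54034466, 0.23566354]), 'orientation': array([7.00588687e-01, 3.06244962e+00, 4.36749146e-05]), 'force': array([0.05913404, 0.73894348, 0.45144027]), 'wrist_torque': array([-0.02307913, -0.02326282, -0.0164008 ]), 'gripper_force': 0.0, 'opening': 0.09286355065321034}
```

```bash
python3 -c "
import cv2,numpy as np
a=cv2.imread('pics/top0.png');b=cv2.imread('pics/scene0.png')
cv2.imwrite('pics/both.png',cv2.resize(np.vstack([a,b]),(400,600)))"
```

```text
(no output)
```

View pics/top0.png

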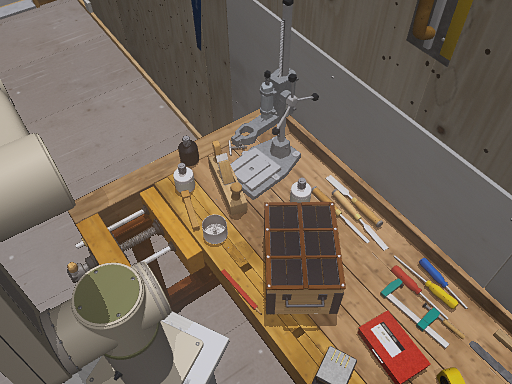

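View pics/scene0.png

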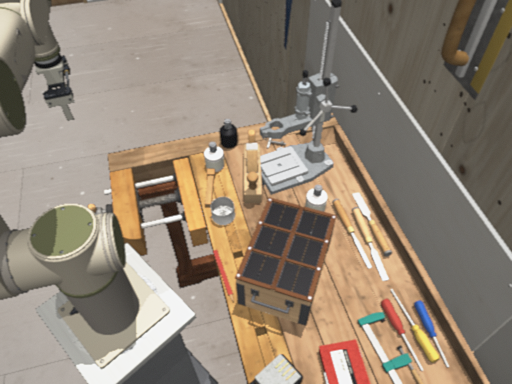

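Candidates in the top picture: (184,177) white with grey cap, (300,190) white with grey cap, and (188,150) black. The two white ones fit the description; the black one is the look-alike. I'll confirm this in a crop while measuring.

Run:
```python
from h import *
a=cv2.imread('pics/top0.png');b=cv2.imread('pics/scene0.png')
c=np.hstack([cv2.resize(a[115:250,160:340],(800,600))]);cv2.imwrite('pics/crop.png',c)
for n in("top","scene"):
    P=np.load(n+".npy");x,y,z=np.moveaxis(P,-1,0)
    m=(np.abs(z-.151)<.008)&(np.hypot(x-.366,y+.265)<.22)
    print(n,"crate",cv2.minAreaRect(P[m][:,:2].astype(np.float32)*1000),np.median(z[m]))
    m2=(z>.05)&(np.hypot(x-.366,y+.265)<.2); 
    for k in((.535,.192),(.633,-.161),(.641,.24)):
        m=(np.hypot(x-k[0],y-k[1])<.045)&(z>.097)&(z<.12)
        q=P[m]; print(k,len(q),q.mean(0).round(4),np.ptp(q,0).round(3), cv2.minEnclosingCircle(q[:,:2].astype(np.float32)))
        m=(np.hypot(x-k[0],y-k[1])<.045)&(z>.02)&(z<.07);q=P[m][:,:2]
        A=np.c_[2*q,np.ones(len(q))];s=np.linalg.lstsq(A,(q**2).sum(1),rcond=None)[0];print('  body fit',s[:2].round(4),np.sqrt(s[2]+s[:2]@s[:2]).round(4))
    m=(np.hypot(x-.578,y-.062)<.16)&(z>.04)&(z<.13)
    cv2
# height map from both
H=np.full((34,28),0.)
P=np.r_[np.load("top.npy").reshape(-1,3),np.load("scene.npy").reshape(-1,3)];P=P[~np.isnan(P[:,0])]
ix=((P[:,0]-.25)/.025).astype(int);iy=((P[:,1]+.4)/.025).astype(int)
ok=(ix>=0)&(ix<28)&(iy>=0)&(iy<34)&(P[:,0]>.25)&(P[:,1]>-.4);np.maximum.at(H,(iy[ok],ix[ok]),P[ok,2])
print("cols x from .25; rows y")
for r in range(33,-1,-1): print("%.2f"%(-.4+.025*r),*["%4d"%(1000*h) for h in H[r]])
```

```text
top crate ((410.9104919433594, -248.1943817138672), (272.6543884277344, 194.58602905273438), 25.891706466674805) 0.14997588722274857
(0.535, 0.192) 45 [0.5401 0.203  0.1034] [0.023 0.028 0.013] ((0.5428847670555115, 0.2044481486082077), 0.014281132258474827)
  body fit [0.5317 0.1972] 0.0249
(0.633, -0.161) 48 [ 0.6417 -0.1576  0.1041] [0.023 0.023 0.013] ((0.6439504623413086, -0.15655511617660522), 0.013300886377692223)
  body fit [ 0.6412 -0.1576] 0.0265
(0.641, 0.24) 40 [0.6504 0.2523 0.103 ] [0.029 0.023 0.014] ((0.6533111929893494, 0.25532492995262146), 0.016009118407964706)
  body fit [0.6478 0.2497] 0.026
scene crate ((410.4403076171875, -251.48989868164062), (271.1590270996094, 194.46160888671875), 25.76983642578125) 0.14839298418614688
(0.535, 0.192) 31 [0.5439 0.1993 0.1028] [0.021 0.022 0.01 ] ((0.5455604195594788, 0.20078368484973907), 0.011700638569891453)
  body fit [0.5363 0.193 ] 0.0252
(0.633, -0.161) 42 [ 0.6446 -0.1622  0.1029] [0.023 0.023 0.011] ((0.6438824534416199, -0.16068732738494873), 0.013212059624493122)
  body fit [ 0.6423 -0.1635] 0.0254
(0.641, 0.24) 29
[... 4413 characters left out ...]
6  157  154  153  158  157  156  158  157    4    4    2    0    0    0    0    0    0    6  648  648    0    0    0
-0.33  106  158  157  153  152  159  154  153  156  157  156  151    7    8    7    0    0    0    0    0    0    8  333  620    0    0    0    0
-0.35  105  159  157  153  154  156  156  157  156  152    5    6    4    7    2    0    0  695  724    0    0  694  621  517    0    0    0    0
-0.38    7  107  157  155  157  159  158  156    5    4    6    6    5    4    0    0    0  696  730  625  714  703  520    0    0    0    0    0
-0.40    6    6  155  157  156  154    4    4    7    6    4    4    5    4    0    0    0    0  610  697  723  520  514    0    0    0    0    0
```

View pics/crop.png

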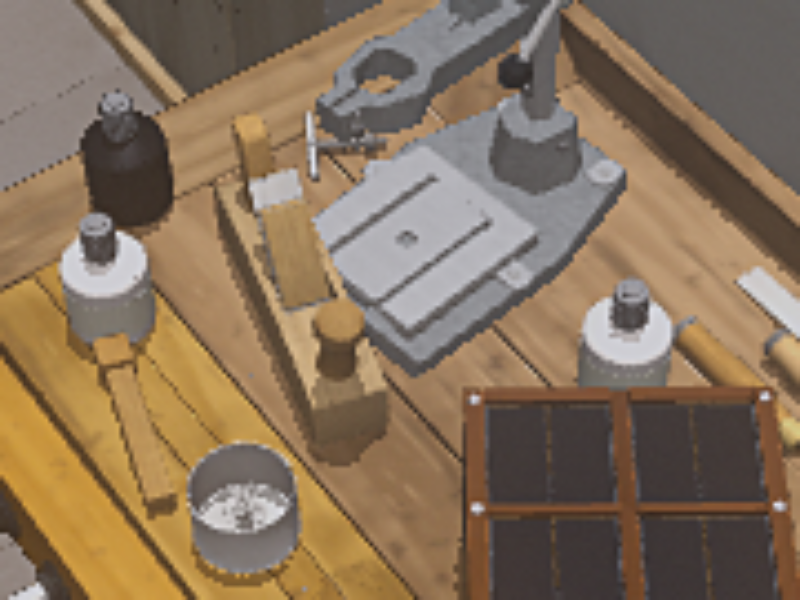

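The crop confirms it: the loose white bottles are at (184,177) and (300,190) in the top picture. The black look-alike at (188,150) stays where it is. Next I'll fit the crate and bottle poses to known geometry.

```bash
cat > fit.py <<'E'
from h import *
from scipy.optimize import least_squares, minimize
def bottle(P,k):
    P=P.reshape(-1,3);P=P[~np.isnan(P[:,0])];
    m=np.hypot(*(P[:,:2]-k).T)<.05;q=P[m]
    b=q[(q[:,2]>.008)&(q[:,2]<.056)];c=q[(q[:,2]>.08)&(q[:,2]<.098)]
    top=q[q[:,2]>.101]
    f=lambda p:np.r_[np.hypot(*(b[:,:2]-p).T)-.032,np.hypot(*(c[:,:2]-p).T)-.012]
    r=least_squares(f,k,loss="soft_l1",f_scale=.003);return r.x,len(b),len(c),top.mean(0)
def crate(n,file,p0=(.41,-.25,np.deg2rad(25.8-90))):
    im=cv2.imread(file).astype(float);ci=optics.camera_info(n);K=np.array(ci["camera_matrix"]);V=np.array(ci["view"])
    S=cv2.GaussianBlur(im[...,2],(0,0),.7)  # red: cover bright, flaps dark, 
    G=np.arange(-.095,.0951,.002);Hh=np.arange(-.131,.1311,.002);X,Y=np.meshgrid(G,Hh)
    inm=(abs(abs(X)-.045)<.035)&((abs(Y)<.035)|(abs(abs(Y)-.084)<.035))
    out=~((abs(abs(X)-.045)<.041)&((abs(Y)<.041)|(abs(abs(Y)-.084)<.041)))&(abs(X)<.092)&(abs(Y)<.128)
    def val(p,m,z):
        c,s=np.cos(p[2]),np.sin(p[2]);x,y=X[m],Y[m]
        W=np.c_[p[0]+c*x-s*y,p[1]+s*x+c*y,np.full(len(x),z)]
        C=W@V[:3,:3].T+V[:3,3];u=C@K.T;u=u[:,:2]/u[:,2:]
        return cv2.remap(S.astype(np.float32),u[:,0].astype(np.float32),u[:,1].astype(np.float32),cv2.INTER_LINEAR).mean()
    f=lambda p:val(p,inm,.149)-val(p,out,.153)
    r=minimize(f,p0,method="Nelder-Mead",options=dict(initial_simplex=np.array([p0]+[np.array(p0)+d for d in np.diag([.008,.008,.05])])));return r.x,r.fun
E
python3 - <<'E'
from fit import *
for n in("top","scene"):
    P=np.load(n+".npy")
    for k in((.541,.2),(.643,-.16)): print(n,bottle(P,np.array(k)))
    print(crate(n,f"pics/{n}0.png"))
E
```

```text
top (array([0.54175265, 0.20543624]), 210, 32, array([0.54039767, 0.20405414, 0.1051373 ]))
top (array([ 0.64554258, -0.15644879]), 115, 33, array([ 0.64278693, -0.15783102,  0.1049674 ]))
(array([ 0.41081347, -0.2484681 , -1.11835141]), np.float64(-53.755027770996094))
scene (array([0.54444744, 0.20177337]), 208, 31, array([0.5439779 , 0.19972347, 0.10383194]))
scene (array([ 0.64706821, -0.16052557]), 120, 37, array([ 0.64493916, -0.16224749,  0.10367821]))
(array([ 0.41096839, -0.25065199, -1.12116256]), np.float64(-71.06364440917969))
```

```bash
cat > go.py <<'E'
import sys,numpy as np
from scipy.spatial.transform import Rotation as R
from plant import robot
C=np.array([.411,-.2496]);X=np.array([np.cos(-1.12),np.sin(-1.12)]);Y=np.array([-X[1],X[0]])
cells={i+1:C+x*X+y*Y for i,(x,y) in enumerate((a,b) for a in(-.045,.045) for b in(.084,0,-.084))}
def rel(xyz,yaw=None):
    s=robot.read_state();r=R.from_rotvec(s["orientation"]).as_matrix()
    y0=np.degrees(np.arctan2(r[1,1],r[0,1]));d=None if yaw is None else np.radians((y0-yaw+90)%180-90)
    return (r.T@(np.array(xyz)-s["tool_pos"])).round(4),"spin",d,"yaw",y0.round(1),"tilt",r[:,2].round(3)
E
python3 - <<'E'
from go import *
print(cells)
print(rel((.5,.25,.236),25.83));print(rel((.45,.05,.22),25.83));print(rel((*cells[1],.2),25.83))
E
```

```text
{1: array([ 0.46700273, -0.17249815]), 2: array([ 0.39139429, -0.20909548]), 3: array([ 0.31578585, -0.24569281]), 4: array([ 0.50621415, -0.25350719]), 5: array([ 0.43060571, -0.29010452]), 6: array([ 0.35499727, -0.32670185])}
(array([-3.416e-01, -1.575e-01, -3.000e-04]), 'spin', np.float64(0.6701829466639275), 'yaw', np.float64(64.2), 'tilt', array([ 0.,  0., -1.]))
(array([-0.3835, -0.3593,  0.0157]), 'spin', np.float64(0.6701829466639275), 'yaw', np.float64(64.2), 'tilt', array([ 0.,  0., -1.]))
(array([-0.4956, -0.5523,  0.0357]), 'spin', np.float64(0.6701829466639275), 'yaw', np.float64(64.2), 'tilt', array([ 0.,  0., -1.]))
```

```bash
python3 -m inch '{"travel":[[-0.038,-0.018,0],[-0.076,-0.036,0],[-0.114,-0.054,0],[-0.152,-0.072,0],[-0.19,-0.09,0],[-0.228,-0.108,0],[-0.266,-0.126,0],[-0.304,-0.144,0],[-0.342,-0.158,0],[-0.344,-0.19,0]],"spin":[0.11,0.22,0.33,0.44,0.55,0.67,0.67,0.67,0.67,0.67]}' 1 15
python3 - <<'E'
from go import *
print(rel((*cells[1],.2),25.83)); print(robot.read_state()["force"])
E
```

```text
t: 1.43
tool_pos: [0.4918, 0.2168, 0.2331]
orientation: [-1.672, -2.659, 0.004]
force: [0.1, -1.0, 0.2]
opening: 0.0309
gripper_force: 0.0
(array([-0.3401, -0.1911,  0.0339]), 'spin', np.float64(-0.00237661459953733), 'yaw', np.float64(25.7), 'tilt', array([-0.002, -0.002, -1.   ]))
[ 0.0830862  -0.98561493  0.24332903]
```

```bash
python3 -m inch '{"travel":[[-0.036,-0.02,0.004],[-0.072,-0.04,0.008],[-0.108,-0.06,0.012],[-0.144,-0.08,0.016],[-0.18,-0.1,0.02],[-0.216,-0.12,0.024],[-0.252,-0.14,0.028],[-0.288,-0.16,0.031],[-0.324,-0.18,0.034],[-0.34,-0.191,0.034]],"spin":[0,0,0,0,0,0,0,0,0,0]}'
python3 -m inch '{"travel":[[0,0,0],[0,0,0]],"spin":[0,0]}'
python3 - <<'E'
from go import *
print(rel((*cells[1],.137),25.83)); print(robot.read_state()["force"])
E
```

```text
t: 2.27
tool_pos: [0.4634, -0.1737, 0.2013]
orientation: [1.672, 2.659, -0.002]
force: [0.2, -0.0, 1.2]
opening: 0.0004
gripper_force: 0.0
t: 2.43
tool_pos: [0.464, -0.1705, 0.2016]
orientation: [-1.672, -2.659, -0.0]
force: [-0.1, 0.5, -0.3]
opening: 0.0005
gripper_force: 0.0
(array([-0.0031,  0.0018,  0.0646]), 'spin', np.float64(-0.0026389936743409148), 'yaw', np.float64(25.7), 'tilt', array([-0.,  0., -1.]))
[-0.13880816  0.47886768 -0.34455548]
```

```bash
python3 -m inch '{"travel":[[-0.003,0.002,0.02],[-0.003,0.002,0.04],[-0.003,0.002,0.055],[-0.003,0.002,0.0645],[-0.003,0.002,0.0645]],"spin":[0,0,0,0,0]}'
python3 -m inch '{"travel":[[0,0,0.003],[0,0,0.006],[0,0,0.008],[0,0,0.008]],"spin":[0,0,0,0]}'
```

```text
t: 2.85
tool_pos: [0.4663, -0.1695, 0.1349]
orientation: [-1.664, -2.66, 0.0]
force: [-0.0, 0.5, -0.4]
opening: 0.0007
gripper_force: 0.8
t: 3.18
tool_pos: [0.4701, -0.1721, 0.1336]
orientation: [1.664, 2.657, 0.002]
force: [-3.8, 3.3, 18.3]
opening: 0.0006
gripper_force: 9.6
```

```bash
python3 -m inch '{"travel":[[0,0,-0.035],[0,0,-0.065],[0,-0.035,-0.065],[0,-0.07,-0.065],[0,-0.084,-0.065],[0,-0.084,-0.065],[0,-0.084,-0.035],[0,-0.084,-0.012],[0,-0.084,-0.008],[0,-0.084,-0.008]],"spin":[0,0,0,0,0,0,0,0,0,0]}'
python3 - <<'E'
from go import *
print(rel((*cells[2],.129),25.83))
E
python3 -m inch '{"travel":[[0,0,0.003],[0,0,0.006],[0,0,0.008],[0,0,0.008]],"spin":[0,0,0,0]}'
```

```text
t: 4.02
tool_pos: [0.3914, -0.207, 0.1361]
orientation: [-1.667, -2.66, -0.001]
force: [0.4, -0.1, 0.5]
opening: 0.0006
gripper_force: 0.8
(array([-0.0019, -0.0009,  0.0071]), 'spin', np.float64(0.0004877227236830232), 'yaw', np.float64(25.9), 'tilt', array([-0.002,  0.002, -1.   ]))
t: 4.35
tool_pos: [0.3944, -0.2093, 0.1334]
orientation: [1.665, 2.657, -0.0]
force: [-2.9, 2.8, 18.4]
opening: 0.0005
gripper_force: 9.7
```

Cells 1 and 2 are occupied. On to cell 3, then 6 (across by +x of the crate, which is −x of the tool).

```bash
python3 -m inch '{"travel":[[0,0,-0.035],[0,0,-0.065],[0,-0.035,-0.065],[0,-0.07,-0.065],[0,-0.084,-0.065],[0,-0.084,-0.065],[0,-0.084,-0.035],[0,-0.084,-0.012],[0,-0.084,-0.008],[0,-0.084,-0.008]],"spin":[0,0,0,0,0,0,0,0,0,0]}'
python3 - <<'E'
from go import *
print(rel((*cells[3],.129),25.83))
E
python3 -m inch '{"travel":[[0,0,0.003],[0,0,0.006],[0,0,0.008],[0,0,0.008]],"spin":[0,0,0,0]}'
```

```text
t: 5.18
tool_pos: [0.316, -0.2436, 0.1362]
orientation: [-1.667, -2.66, -0.001]
force: [0.4, -0.1, -0.9]
opening: 0.0002
gripper_force: 0.8
(array([-0.0018, -0.0011,  0.0072]), 'spin', np.float64(0.0005537199670334627), 'yaw', np.float64(25.9), 'tilt', array([-0.002,  0.002, -1.   ]))
t: 5.52
tool_pos: [0.3185, -0.2464, 0.1334]
orientation: [1.665, 2.657, -0.002]
force: [-3.6, 3.7, 20.1]
opening: 0.0003
gripper_force: 10.2
```

```bash
python3 -m inch '{"travel":[[0,0,-0.035],[0,0,-0.065],[-0.035,0,-0.065],[-0.07,0,-0.065],[-0.09,0,-0.065],[-0.09,0,-0.065],[-0.09,0,-0.035],[-0.09,0,-0.012],[-0.09,0,-0.008],[-0.09,0,-0.008]],"spin":[0,0,0,0,0,0,0,0,0,0]}'
python3 - <<'E'
from go import *
print(rel((*cells[6],.129),25.83))
E
python3 -m inch '{"travel":[[0,0,0.003],[0,0,0.006],[0,0,0.008],[0,0,0.008]],"spin":[0,0,0,0]}'
```

```text
t: 6.35
tool_pos: [0.3547, -0.3243, 0.136]
orientation: [-1.666, -2.659, -0.002]
force: [0.2, 0.6, 0.2]
opening: 0.0002
gripper_force: 0.8
(array([-0.0023, -0.0008,  0.007 ]), 'spin', np.float64(0.00045527486073718566), 'yaw', np.float64(25.9), 'tilt', array([-0.002,  0.003, -1.   ]))
t: 6.68
tool_pos: [0.3558, -0.326, 0.1298]
orientation: [1.668, 2.661, -0.001]
force: [-0.1, -0.5, -0.1]
opening: 0.0004
gripper_force: 0.6
```

```bash
python3 -m inch '{"travel":[[0,0,0.008],[0,0,0.015]],"spin":[0,0]}'
python3 -m inch '{"travel":[[0,0,-0.035],[0,0,-0.08],[0,0.035,-0.08],[0,0.07,-0.08],[0,0.084,-0.08],[0,0.084,-0.08],[0,0.084,-0.045],[0,0.084,-0.026],[0,0.084,-0.023],[0,0.084,-0.023]],"spin":[0,0,0,0,0,0,0,0,0,0]}'
python3 -m inch '{"travel":[[0,0,0.003],[0,0,0.006],[0,0,0.008],[0,0,0.008]],"spin":[0,0,0,0]}'
```

```text
t: 6.85
tool_pos: [0.3559, -0.3261, 0.1144]
orientation: [1.668, 2.661, -0.001]
force: [-0.6, -0.3, 0.0]
opening: 0.0004
gripper_force: 0.3
t: 7.68
tool_pos: [0.4289, -0.2882, 0.1347]
orientation: [-1.666, -2.657, -0.001]
force: [0.3, 1.1, -0.1]
opening: 0.0005
gripper_force: 0.8
t: 8.02
tool_pos: [0.4313, -0.2895, 0.1297]
orientation: [1.668, 2.661, -0.0]
force: [0.3, -0.6, 0.3]
opening: 0.0005
gripper_force: 0.7
```

```bash
python3 -m inch '{"travel":[[0,0,0.008],[0,0,0.015]],"spin":[0,0]}'
python3 -m inch '{"travel":[[0,0,-0.04],[0,0,-0.08],[0,0,-0.11],[0,0,-0.12],[0,0,-0.12]],"spin":[0,0,0,0,0]}' 0.3
python3 - <<'E'
from go import *
print(rel((.6455,-.159,.235),-20))
E
```

```text
t: 8.18
tool_pos: [0.4316, -0.2895, 0.1144]
orientation: [1.668, 2.66, -0.0]
force: [-0.1, -0.0, 0.5]
opening: 0.0006
gripper_force: 0.3
t: 8.6
tool_pos: [0.4326, -0.2902, 0.2374]
orientation: [1.665, 2.657, -0.001]
force: [-0.9, -0.2, -0.1]
opening: 0.029
gripper_force: 0.0
(array([0.0253, 0.2488, 0.0029]), 'spin', np.float64(0.8001953535165757), 'yaw', np.float64(25.8), 'tilt', array([ 0.005, -0.004, -1.   ]))
```

```bash
python3 -m inch '{"travel":[[0.003,0.03,0.002],[0.007,0.065,0.002],[0.01,0.1,0.002],[0.014,0.135,0.002],[0.018,0.17,0.002],[0.021,0.205,0.002],[0.025,0.235,0.002],[0.025,0.249,0.002],[0.025,0.249,0.002],[0.025,0.249,0.002]],"spin":[0.1,0.22,0.34,0.46,0.58,0.7,0.8,0.8,0.8,0.8]}'
python3 - <<'E'
from go import *
from fit import bottle
import h
for n in("top","scene"): print(bottle(h.cloud(n)[1],np.array([.6455,-.159])))
print(rel((.6455,-.159,.093),-20), robot.read_state()["opening"])
E
```

```text
t: 9.43
tool_pos: [0.6434, -0.1573, 0.2288]
orientation: [-2.569, -1.803, 0.005]
force: [-0.2, -0.3, -0.7]
opening: 0.0649
gripper_force: 0.0
(array([ 0.64553171, -0.15624051]), 116, 25, array([ 0.6240141 , -0.16167037,  0.46948695]))
(array([ 0.64706442, -0.16027535]), 123, 34, array([ 0.6276622 , -0.16791645,  0.46096284]))
(array([0.0005, 0.003 , 0.1373]), 'spin', np.float64(0.00011857165043383671), 'yaw', np.float64(-20.0), 'tilt', array([-0.003,  0.   , -1.   ])) 0.06504136951551115
```

```bash
python3 -m inch '{"travel":[[0,0.003,0.035],[0,0.003,0.07],[0,0.003,0.1],[0,0.003,0.12],[0,0.003,0.125],[0,0.003,0.125],[0,0.003,0.125]],"spin":[0,0,0,0,0,0,0]}'
python3 - <<'E'
from go import *
print(rel((.646,-.1585,.094),-20), robot.read_state())
E
```

```text
t: 10.12
tool_pos: [0.6471, -0.1599, 0.1085]
orientation: [2.573, 1.8, 0.001]
force: [0.1, 0.6, -0.1]
opening: 0.0652
gripper_force: 0.0
(array([ 0.0009, -0.0015,  0.0145]), 'spin', np.float64(-0.0006874001927681111), 'yaw', np.float64(-20.0), 'tilt', array([ 0.001, -0.   , -1.   ])) {'t': 10.1167, 'q': array([-3.19011356e-01,  3.91667718e-01,  1.41710922e+00, -7.63884264e-05,
        1.33159352e+00,  3.07599706e-02]), 'dq': array([ 0.00643   , -0.01668519, -0.0341455 ,  0.00014028,  0.0037043 ,
        0.00161672]), 'joint_torque': array([-7.86142331e-02, -6.39621520e+01, -4.44183075e+01,  6.25940063e-02,
        2.85053963e-02, -1.24758526e-02]), 'tool_pos': array([ 0.64713524, -0.15985161,  0.10846997]), 'orientation': array([2.57322226e+00, 1.80047186e+00, 1.05469067e-03]), 'force': array([ 0.11232463,  0.55722895, -0.13628611]), 'wrist_torque': array([-0.09062824,  0.06831755,  0.01155499]), 'gripper_force': 0.0, 'opening': 0.06518314844557332}
```

Descend the last 14 mm, close with 30 N, then lift.

```bash
python3 -m inch '{"travel":[[0.001,-0.001,0.008],[0.001,-0.001,0.0145],[0.001,-0.001,0.0145]],"spin":[0,0,0]}'
python3 -m inch '{"travel":[[0,0,0],[0,0,0],[0,0,0],[0,0,0],[0,0,0],[0,0,0]],"spin":[0,0,0,0,0,0]}' 1 35
python3 -m inch '{"travel":[[0,0,-0.01],[0,0,-0.03],[0,0,-0.03]],"spin":[0,0,0]}'
```

```text
t: 10.37
tool_pos: [0.6463, -0.1577, 0.0922]
orientation: [-2.573, -1.802, 0.0]
force: [-0.3, 0.7, 0.0]
opening: 0.065
gripper_force: 0.0
t: 10.87
tool_pos: [0.6466, -0.1578, 0.0928]
orientation: [2.573, 1.802, 0.0]
force: [0.6, -0.8, 0.1]
opening: 0.0295
gripper_force: 0.0
t: 11.12
tool_pos: [0.6483, -0.1583, 0.1268]
orientation: [2.57, 1.8, 0.005]
force: [1.0, -0.3, -0.6]
opening: 0.0231
gripper_force: 35.0
```

```bash
python3 -m inch '{"travel":[[0,0,0],[0,0,0]],"spin":[0,0]}'
python3 - <<'E'
from go import *
import h,cv2
im,P=h.cloud("scene");cv2.imwrite("pics/g1.png",cv2.resize(im[120:260,230:400,::-1],(680,560)))
x,y,z=np.moveaxis(P,-1,0)
for zz in np.arange(0,.16,.01):
    q=P[(np.hypot(x-.646,y+.158)<.045)&(z>zz)&(z<zz+.01)]; print(round(zz,2),len(q),np.ptp(q,0).round(3) if len(q) else "")
print(robot.read_state()["force"],robot.read_state()["tool_pos"])
E
```

```text
t: 11.28
tool_pos: [0.6463, -0.1577, 0.1222]
orientation: [-2.573, -1.802, 0.0]
force: [0.8, -0.7, -2.5]
opening: 0.0236
gripper_force: 35.0
0.0 23 [0.064 0.085 0.004]
0.01 0 
0.02 12 [0.036 0.046 0.009]
0.03 29 [0.041 0.048 0.009]
0.04 42 [0.041 0.051 0.01 ]
0.05 44 [0.042 0.052 0.01 ]
0.06 42 [0.05  0.056 0.009]
0.07 51 [0.048 0.049 0.01 ]
0.08 118 [0.059 0.06  0.01 ]
0.09 70 [0.045 0.049 0.01 ]
0.1 21 [0.042 0.015 0.009]
0.11 38 [0.047 0.032 0.01 ]
0.12 59 [0.052 0.033 0.009]
0.13 38 [0.051 0.032 0.01 ]
0.14 27 [0.052 0.033 0.009]
0.15 26 [0.055 0.022 0.01 ]
[ 0.11262661 -0.08265567 -4.3800425 ] [ 0.64584886 -0.15753378  0.12148974]
```

View pics/g1.png

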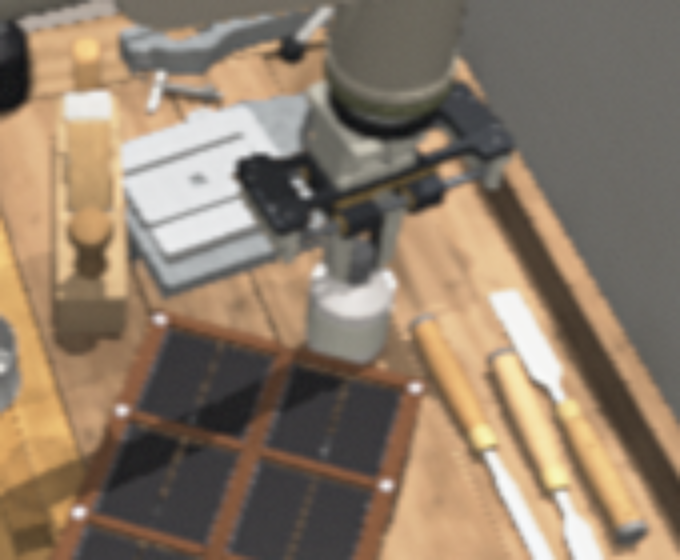

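```bash
python3 -m inch '{"travel":[[0,0,-0.02],[0,0,-0.05],[0,0,-0.085],[0,0,-0.12],[0,0,-0.15],[0,0,-0.165],[0,0,-0.165],[0,0,-0.165]],"spin":[0,0,0,0,0,0,0,0]}'
python3 - <<'E'
from go import *
print(rel((*cells[5],.285),25.83), robot.read_state()["force"])
E
```

```text
t: 12.0
tool_pos: [0.6467, -0.1578, 0.2872]
orientation: [2.573, 1.802, 0.0]
force: [-1.5, 0.4, -3.2]
opening: 0.023
gripper_force: 35.0
(array([-0.1982, -0.1578,  0.0021]), 'spin', np.float64(-0.7998477505155847), 'yaw', np.float64(-20.0), 'tilt', array([ 0., -0., -1.])) [-1.54979123  0.4492886  -3.23128634]
```

```bash
python3 -m inch '{"travel":[[-0.015,-0.012,0],[-0.04,-0.03,0],[-0.065,-0.05,0],[-0.09,-0.07,0],[-0.115,-0.09,0],[-0.14,-0.11,0],[-0.165,-0.13,0],[-0.185,-0.147,0],[-0.195,-0.155,0],[-0.198,-0.158,0]],"spin":[-0.08,-0.17,-0.27,-0.37,-0.47,-0.57,-0.67,-0.75,-0.8,-0.8]}'
python3 -m inch '{"travel":[[0,0,0],[0,0,0],[0,0,0]],"spin":[0,0,0]}'
python3 - <<'E'
from go import *
print(rel((*cells[5],.103),25.83), robot.read_state()["force"])
E
```

```text
t: 12.83
tool_pos: [0.4275, -0.2902, 0.2843]
orientation: [-1.666, -2.658, 0.0]
force: [0.1, 0.1, -3.0]
opening: 0.0234
gripper_force: 35.0
t: 13.08
tool_pos: [0.4308, -0.289, 0.2866]
orientation: [-1.668, -2.66, -0.001]
force: [-0.5, -0.1, -2.6]
opening: 0.0231
gripper_force: 35.0
(array([-0.0012, -0.0006,  0.1836]), 'spin', np.float64(-0.0002880642682961822), 'yaw', np.float64(25.8), 'tilt', array([-0.001,  0.001, -1.   ])) [-0.47877372 -0.14120935 -2.61961009]
```

```bash
python3 -m inch '{"travel":[[-0.001,0,0.02],[-0.001,0,0.035],[-0.001,0,0.045],[-0.001,0,0.055],[-0.001,0,0.065],[-0.001,0,0.075],[-0.001,0,0.075]],"spin":[0,0,0,0,0,0,0]}'
python3 - <<'E'
from go import *
print(rel((*cells[5],.103),25.83), robot.read_state()["wrist_torque"])
E
```

```text
t: 13.67
tool_pos: [0.4299, -0.2898, 0.2099]
orientation: [-1.666, -2.659, -0.001]
force: [-0.8, -0.1, -4.2]
opening: 0.0231
gripper_force: 35.0
(array([-0.001 ,  0.0006,  0.1069]), 'spin', np.float64(0.0002564592248835005), 'yaw', np.float64(25.8), 'tilt', array([-0.003,  0.002, -1.   ])) [0.00739418 0.06750937 0.00928116]
```

Entered cleanly: base is about 36 mm below the cover top with no resistance. Going down.

```bash
python3 -m inch '{"travel":[[0,0,0.015],[0,0,0.03],[0,0,0.045],[0,0,0.06],[0,0,0.075],[0,0,0.087],[0,0,0.095],[0,0,0.097],[0,0,0.097]],"spin":[0,0,0,0,0,0,0,0,0]}'
python3 -m inch '{"travel":[[0,0,0.003],[0,0,0.006],[0,0,0.007]],"spin":[0,0,0]}'
```

```text
t: 14.42
tool_pos: [0.4304, -0.2905, 0.1152]
orientation: [-1.668, -2.661, -0.0]
force: [0.5, 0.1, -4.0]
opening: 0.0237
gripper_force: 35.7
t: 14.67
tool_pos: [0.4312, -0.291, 0.1092]
orientation: [1.668, 2.661, -0.0]
force: [0.6, 0.9, 3.1]
opening: 0.023
gripper_force: 35.5
```

```bash
python3 -m inch '{"travel":[[0,0,0],[0,0,0],[0,0,0],[0,0,0]],"spin":[0,0,0,0]}' 0.62
python3 -m inch '{"travel":[[0,0,-0.01],[0,0,-0.03],[0,0,-0.06],[0,0,-0.09],[0,0,-0.12],[0,0,-0.15],[0,0,-0.15]],"spin":[0,0,0,0,0,0,0]}'
python3 - <<'E'
from go import *
s=robot.read_state();print(s["force"],s["opening"],rel((.45,-.05,.26),25.83),rel((.543,.203,.26),25.83))
E
```

```text
t: 15.0
tool_pos: [0.431, -0.2909, 0.1091]
orientation: [1.668, 2.661, -0.0]
force: [0.9, -0.2, -0.3]
opening: 0.0348
gripper_force: 0.4
t: 15.58
tool_pos: [0.433, -0.2925, 0.2672]
orientation: [1.663, 2.652, -0.002]
force: [1.2, -0.6, 1.1]
opening: 0.0355
gripper_force: 0.0
[ 1.21217831 -0.56604406  1.12585399] 0.03548006270048726 (array([0.2109, 0.121 , 0.0056]), 'spin', np.float64(0.00023628589044773075), 'yaw', np.float64(25.8), 'tilt', array([ 0.009, -0.007, -1.   ])) (array([0.3981, 0.315 , 0.0046]), 'spin', np.float64(0.00023628589044773075), 'yaw', np.float64(25.8), 'tilt', array([ 0.009, -0.007, -1.   ]))
```

```bash
python3 -m inch '{"travel":[[0.02,0.015,0],[0.05,0.04,0],[0.08,0.063,0],[0.11,0.087,0],[0.14,0.11,0],[0.17,0.134,0],[0.2,0.158,0],[0.23,0.182,0],[0.26,0.206,0],[0.29,0.23,0]],"spin":[0,0,0,0,0,0,0,0,0,0]}' 0.3
python3 -m inch '{"travel":[[0.03,0.024,0],[0.06,0.047,0],[0.085,0.067,0],[0.1,0.08,0],[0.107,0.085,0],[0.107,0.085,0],[0.107,0.085,0]],"spin":[0,0,0,0,0,0,0]}'
python3 - <<'E'
from go import *
from fit import bottle
import h
for n in("top","scene"): print(bottle(h.cloud(n)[1],np.array([.543,.203]))[:3])
print(rel((.543,.203,.105),25.83), robot.read_state()["opening"])
E
```

```text
t: 16.42
tool_pos: [0.5114, 0.0726, 0.2593]
orientation: [1.668, 2.661, 0.001]
force: [0.5, -0.5, 0.4]
opening: 0.0651
gripper_force: 0.0
t: 17.0
tool_pos: [0.541, 0.2034, 0.2587]
orientation: [1.668, 2.662, -0.001]
force: [0.4, -0.0, 0.1]
opening: 0.065
gripper_force: 0.0
(array([0.54250443, 0.20536054]), 207, 28)
(array([0.54439003, 0.20160066]), 206, 32)
(array([-0.0003,  0.0019,  0.1538]), 'spin', np.float64(-0.001067339047267025), 'yaw', np.float64(25.8), 'tilt', array([-0., -0., -1.])) 0.06484748161163002
```

```bash
python3 -m inch '{"travel":[[0,0.002,0.035],[0,0.002,0.07],[0,0.002,0.105],[0,0.002,0.135],[0,0.002,0.15],[0,0.002,0.15],[0,0.002,0.15],[0,0.002,0.15]],"spin":[0,0,0,0,0,0,0,0]}'
python3 - <<'E'
from go import *
print(rel((.5432,.2033,.093),25.83), robot.read_state()["force"])
E
```

```text
t: 17.77
tool_pos: [0.5442, 0.2043, 0.1106]
orientation: [1.669, 2.659, 0.003]
force: [-0.1, -0.3, 1.1]
opening: 0.0653
gripper_force: 0.0
(array([-0.0004, -0.0014,  0.0176]), 'spin', np.float64(-0.0009715004386226906), 'yaw', np.float64(25.8), 'tilt', array([ 0.002,  0.001, -1.   ])) [-0.07532205 -0.34304432  1.09374997]
```

```bash
python3 -m inch '{"travel":[[0,-0.001,0.01],[0,-0.001,0.017],[0,-0.001,0.017]],"spin":[0,0,0]}'
python3 -m inch '{"travel":[[0,0,0],[0,0,0],[0,0,0],[0,0,0],[0,0,0],[0,0,0],[0,0,0],[0,0,0],[0,0,0]],"spin":[0,0,0,0,0,0,0,0,0]}' 1 35
python3 -m inch '{"travel":[[0,0,-0.01],[0,0,-0.025],[0,0,-0.04],[0,0,-0.04]],"spin":[0,0,0,0]}'
```

```text
t: 18.02
tool_pos: [0.5415, 0.2041, 0.0906]
orientation: [-1.668, -2.661, 0.001]
force: [-0.4, -0.2, -1.2]
opening: 0.0651
gripper_force: 0.0
t: 18.77
tool_pos: [0.5422, 0.2044, 0.0917]
orientation: [1.668, 2.662, 0.0]
force: [0.7, 0.4, 0.1]
opening: 0.0234
gripper_force: 35.0
t: 19.1
tool_pos: [0.5439, 0.2049, 0.1354]
orientation: [1.667, 2.659, 0.005]
force: [1.4, 0.2, -2.2]
opening: 0.0234
gripper_force: 35.0
```

```bash
python3 -m inch '{"travel":[[0,0,-0.03],[0,0,-0.06],[0,0,-0.095],[0,0,-0.13],[0,0,-0.155],[0,0,-0.16],[0,0,-0.16]],"spin":[0,0,0,0,0,0,0]}'
python3 - <<'E'
from go import *
print(rel((*cells[6],.287),25.83), robot.read_state()["force"])
E
```

```text
t: 19.68
tool_pos: [0.5431, 0.2046, 0.2934]
orientation: [1.667, 2.66, 0.004]
force: [0.8, -0.6, -3.0]
opening: 0.0232
gripper_force: 35.0
(array([-0.3962, -0.4009,  0.0051]), 'spin', np.float64(0.00020401351696723978), 'yaw', np.float64(25.8), 'tilt', array([ 0.004,  0.001, -1.   ])) [ 0.76343166 -0.5875798  -3.03753074]
```

```bash
python3 -m inch '{"travel":[[-0.012,-0.012,0],[-0.032,-0.032,0],[-0.056,-0.056,0],[-0.08,-0.08,0],[-0.105,-0.105,0],[-0.13,-0.13,0],[-0.155,-0.155,0],[-0.18,-0.18,0],[-0.205,-0.205,0],[-0.23,-0.23,0]],"spin":[0,0,0,0,0,0,0,0,0,0]}'
python3 -m inch '{"travel":[[-0.025,-0.025,0],[-0.05,-0.05,0],[-0.075,-0.075,0],[-0.1,-0.102,0],[-0.12,-0.124,0],[-0.14,-0.145,0],[-0.155,-0.16,0],[-0.163,-0.168,0],[-0.166,-0.171,0],[-0.166,-0.171,0]],"spin":[0,0,0,0,0,0,0,0,0,0]}'
python3 -m inch '{"travel":[[0,0,0],[0,0,0]],"spin":[0,0]}'
python3 - <<'E'
from go import *
print(rel((*cells[6],.287),25.83), robot.read_state()["force"])
E
```

```text
t: 20.52
tool_pos: [0.4333, -0.1038, 0.288]
orientation: [-1.666, -2.658, 0.002]
force: [0.3, -0.3, -2.1]
opening: 0.0231
gripper_force: 35.0
t: 21.35
tool_pos: [0.3532, -0.3266, 0.2896]
orientation: [-1.668, -2.658, -0.002]
force: [-0.9, -0.2, -3.0]
opening: 0.0233
gripper_force: 35.0
t: 21.52
tool_pos: [0.3543, -0.3257, 0.2912]
orientation: [-1.666, -2.662, -0.001]
force: [0.1, 0.6, -2.9]
opening: 0.0235
gripper_force: 35.0
(array([-0.0012,  0.0002,  0.0042]), 'spin', np.float64(0.0015300566821290502), 'yaw', np.float64(25.9), 'tilt', array([-0.   ,  0.001, -1.   ])) [ 0.06366932  0.55080057 -2.87779379]
```

```bash
python3 -m inch '{"travel":[[-0.001,0,0.02],[-0.001,0,0.04],[-0.001,0,0.05],[-0.001,0,0.06],[-0.001,0,0.07],[-0.001,0,0.08],[-0.001,0,0.08]],"spin":[0,0,0,0,0,0,0]}'
python3 - <<'E'
from go import *
s=robot.read_state();print(rel((*cells[6],.115),25.83), s["force"],s["wrist_torque"])
E
```

```text
t: 22.1
tool_pos: [0.3537, -0.3268, 0.2094]
orientation: [-1.667, -2.66, -0.001]
force: [-0.2, 1.2, -3.7]
opening: 0.0232
gripper_force: 35.0
(array([-0.0007,  0.0013,  0.0944]), 'spin', np.float64(0.00045449786941007653), 'yaw', np.float64(25.9), 'tilt', array([-0.002,  0.002, -1.   ])) [-0.2128174   1.20396681 -3.67471954] [-0.0302196   0.05802544 -0.0111443 ]
```

```bash
python3 -m inch '{"travel":[[0,0.001,0.015],[0,0.001,0.03],[0,0.001,0.045],[0,0.001,0.06],[0,0.001,0.075],[0,0.001,0.087],[0,0.001,0.095],[0,0.001,0.097],[0,0.001,0.097]],"spin":[0,0,0,0,0,0,0,0,0]}'
python3 -m inch '{"travel":[[0,0,0.003],[0,0,0.006],[0,0,0.007]],"spin":[0,0,0]}'
```

```text
t: 22.85
tool_pos: [0.3549, -0.3271, 0.1143]
orientation: [-1.668, -2.661, -0.0]
force: [0.3, -0.0, -3.1]
opening: 0.0233
gripper_force: 35.0
t: 23.1
tool_pos: [0.3554, -0.3276, 0.1079]
orientation: [1.668, 2.661, -0.0]
force: [-0.7, 0.3, -2.1]
opening: 0.0234
gripper_force: 35.4
```

```bash
python3 -m inch '{"travel":[[0,0,0.002],[0,0,0.005],[0,0,0.005]],"spin":[0,0,0]}'
```

```text
t: 23.35
tool_pos: [0.355, -0.3271, 0.1022]
orientation: [-1.668, -2.662, -0.0]
force: [0.7, -1.0, -3.3]
opening: 0.0238
gripper_force: 35.7
```

```bash
python3 -m inch '{"travel":[[0,0,0],[0,0,0],[0,0,0],[0,0,0]],"spin":[0,0,0,0]}' 0.62
python3 -m inch '{"travel":[[0,0,-0.01],[0,0,-0.03],[0,0,-0.06],[0,0,-0.09],[0,0,-0.12],[0,0,-0.15],[0,0,-0.15]],"spin":[0,0,0,0,0,0,0]}'
python3 -m inch '{"travel":[[0.03,0.02,-0.02],[0.06,0.04,-0.04],[0.09,0.06,-0.06],[0.12,0.09,-0.07],[0.15,0.12,-0.08],[0.18,0.14,-0.08],[0.21,0.16,-0.08],[0.24,0.17,-0.08],[0.26,0.18,-0.08],[0.26,0.18,-0.08]],"spin":[0,0,0,0,0,0,0,0,0,0]}'
python3 - <<'E'
from h import *
a=cloud("top")[0];b=cloud("scene")[0]
cv2.imwrite("pics/end.png",cv2.resize(np.hstack([a[110:340,150:380],b[110:340,190:420]])[...,::-1],(800,400)))
s=robot.read_state();print(s["force"],s["tool_pos"],s["opening"])
for c in("top","scene"):
    for n in("glue_bottle_1","nail_tin","smoothing_plane","bench_dog"):
        for r in models.look_for(c,n)[:2]: print(c,n,np.round(r["centre"],3),round(r["p"],2))
E
```

```text
t: 23.68
tool_pos: [0.3554, -0.3276, 0.1031]
orientation: [1.668, 2.661, -0.0]
force: [-0.2, -0.2, 0.0]
opening: 0.035
gripper_force: 0.4
t: 24.27
tool_pos: [0.3571, -0.3295, 0.261]
orientation: [1.663, 2.653, -0.005]
force: [0.6, -0.7, 1.3]
opening: 0.0355
gripper_force: 0.0
t: 25.1
tool_pos: [0.4036, -0.0114, 0.3334]
orientation: [1.663, 2.665, 0.003]
force: [-0.1, -0.5, -0.0]
opening: 0.0355
gripper_force: 0.0
[-0.0841179  -0.10954995 -0.3856064 ] [ 0.40376931 -0.0143754   0.33311463] 0.0352749918705972
top glue_bottle_1 [0.639 0.244 0.064] 0.89
top nail_tin [0.428 0.021 0.022] 0.88
top smoothing_plane [0.538 0.017 0.054] 0.55
top bench_dog [0.455 0.142 0.014] 0.68
scene glue_bottle_1 [0.648 0.221 0.048] 0.75
scene nail_tin [0.424 0.027 0.024] 0.66
scene smoothing_plane [0.576 0.063 0.055] 0.96
scene bench_dog [0.462 0.13  0.014] 0.67
```

View pics/end.png

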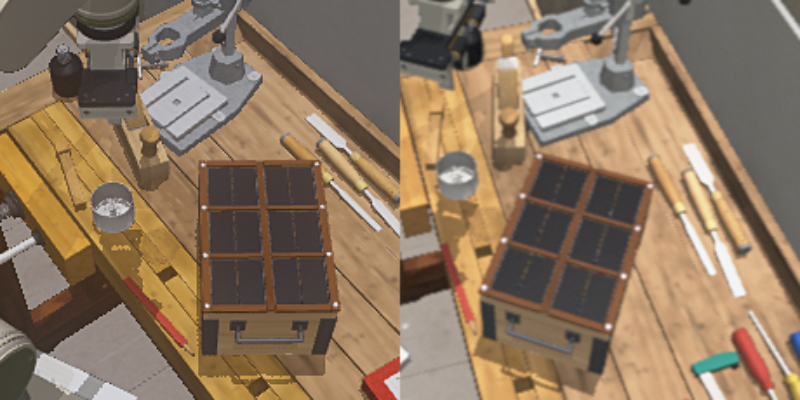

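The pictures show all flaps shut, with tin (112,208), plane and dog in place and only the black look-alike left standing. The hand is clear of everything.

```bash
python3 -c "
from plant import close_job
print(close_job())"
```

```text
the job is handed in; nothing more can be done
None
```

I handed the job in with the two loose glue bottles released in the empty cells 5 and 6: all flaps shut, the other things unmoved in the final pictures, and how they stand under the flaps judged from arm heights and forces rather than seen.

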